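# Shift the feed gearbox into gear

## Robot

A 7-joint arm with a two-finger parallel gripper is mounted at the origin on the work surface. World frame = base frame: x ahead of the robot, y to its left, z up, the work surface at z = 0. Lengths are in mm, angles in rad, forces in N, time in s.
With the tool pointing down it reaches from about 400 to 875 mm from the base axis. Payload 4.4 kg.
Tool frame: the origin (TCP) lies at the very end of the fingers, on their centre line; the grasp point (between the pads) lies 19 mm behind it; z points along the fingers, y is the line along which they close (so a half turn about z gives the same grasp; the last joint's range is limited). The gripper opens to 85 mm and grips with 20 to 120 N. Pads are 22 mm wide; open, the fingers measure 114 mm over their backs; the gripper's body (76 mm by 85 mm) begins 54 mm behind the grasp point. The pads swing forward as they close: fully open they stand 13 mm farther back than shut.
Start: joints at [-1.233, 0.628, 0.038, 1.517, -0.027, 0.996, -0.02], TCP at [255.373, 597.748, 231.313] pointing down, gripper open.
Joint ranges: [-3.06, 3.06], [-0.37, 2.12], [-1.25, 1.32], [0.18, 2.47], [-1.1, 4.24], [0.23, 1.98], [-2.94, 2.94]. Speed limits (rad/s): [2.57, 2.57, 3.14, 3.14, 3.14, 3.14, 3.14].

## Interface

Orientations are given as [roll, pitch, yaw] about the fixed x, y, z axes, in that order (R = Rz(yaw) Ry(pitch) Rx(roll)).
In Python, from cell import ctrl gives the robot as it stands.
- The arm moves only by the tool step_arm, never from a script. Its argument "series" is a list that holds one entry, the list of rows, each a list of 7 numbers: the turn, a rotation vector about the tool's x, y, z as a fraction of full scale, then the shift along the tool's x, y, z as a fraction of full scale, then the closure, from 0 (fully open) to 1 (shut). In form: [[[ax, ay, az, tx, ty, tz, gripper], ...]]. A call has 1 to 12 rows; each row shifts and turns the commanded pose from where the row before left it, along the tool's axes as they then stand; what a row does not reach is not made up. Full scale, the value 1, is 150 mm for a shift and 45 degrees for a turn. A row lasts 1/10 s, in which the tool goes at most 50 mm and 8.59 degrees, less where a joint would pass 70% of its speed; a pose out of reach is approached as far as the arm can. A call with a number of a shift or a turn outside -1 to 1 is refused whole. A call with a gripper value outside its range is refused whole. The fingers move at their own pace and stop on an object; the grip force is fixed at half the most. Time passes only in rows, so rows that do not move let the fingers close. It gives the time, the measured TCP pose, the force, the opening and the grip force at its end, in the units of the state.
- ctrl.read_state(): the state, without advancing time (a new reading comes with each control period).
- ctrl.get_image(name): name is "scene" or "side" or "wrist"; returns a dict with "img" (384x512x3 uint8, red, green, blue), "fx", "fy", "cx", "cy" (pixels), "R" (3x3) and "t" (3): a world point X has camera coordinates R X + t. Camera axes: x right, y down, z forward; pixel columns grow to the right and rows downward; lengths in mm; the calibration is good to about 2 mm. A picture is of the moment at which its call begins. There is no depth.
- ctrl.finish_job(): hands the job in; it is judged then, once.
Trained networks look in a picture, given as the dict that the camera call returned (one of the last four; its "shot" number tells which), for a name from the list of things; names that differ only in an ending like _2 or _b are one class to them, and where a whole thing is asked for, a point or a joint stands for the part that bears it (a point fixed in the world has none). Each returns a list of dicts, best first, with "score" (0 to 1); they miss things now and then, are a little off and sometimes report something else, mostly with a low value. They report only what shows in the picture. A call takes as long as a camera call. They do not tell look-alikes from the thing itself.
- ctrl.recognise(picture, thing): "centre" ([column, row] in pixels, amid what is visible of it).
The state is a dict: "clock": time; "qpos": joint angles; "qd": joint speeds; "tau": joint torques, N m; "eef_pos": TCP position; "tool_rot": TCP orientation; "force": force on the tool from outside, world axes, zero at the start; "torque": the same for the moment, N m; "width": finger opening in mm; "gripper_force": force on a finger pad.
Only numpy, scipy, OpenCV 4.12 (cv2) and the standard library are available. Lean on these libraries where they do the work, as an engineer would, in place of code of your own. Each camera call takes 0.05 s, during which the arm holds its last target. There are 200 camera calls.

## Task

Put the feed gearbox in gear: with your fingertips push its black shift knob along the long leg of the L-shaped gate to the corner, then round the corner and along the short leg until it is fully home at the end by the green dot. Only push the knob gently from the side: do not squeeze it, lift it out of the gate or tip it, leave the hammer, grease tin and brass bell where they are, and take your hand away at the end.

Things in the scene. Friction and masses are not known exactly. Their poses are not given: they have to be found in the camera images.
- gearbox: Fixed green gearbox, 160 mm along its x, 190 along its y (foot flange 184 x 210, 12 high), flat bright top 80 mm above the bench. Origin: centre of underside, z up. L-shaped slot in the top, 22 mm wide, 45 deep: long leg along y at x = -25 mm, short leg along x at y = -40 mm; inside corner bevelled 8 mm. Brass wheel on the +x side, to x = 115 mm, below the top. Only the knob stands on the top.
- gate_idle (a point): Point on the slot's centre line near the idle end of the long leg (a red dot is painted beyond it), at gate plate height: gearbox (-25, 45, 80) mm. The slot ends 11 mm farther on.
- gate_corner (a point): Where the centre lines of the two legs cross, at the height of the gate plate: gearbox (-25, -40, 80) mm. The knob's axis can go up to 2 mm past it, where the pin meets the slot's outer walls.
- gate_end (a point): Point on the centre line at the in-gear end of the short leg (a green dot is painted beyond it), at gate plate height: gearbox (25, -40, 80) mm. With the pin hard against the slot's end the knob's axis is 2 mm beyond this point.
- shift_knob: Black knob with red top disc: upright cylinder, 54 mm diameter, 27 mm high, its underside (bevelled 3 mm at the rim) flat on the gate plate, an 18 mm pin hanging 40 mm down in the slot (2 mm play each side). About 0.25 kg, loose, held by weight and slot, slides with ordinary friction, stays put. Starts in the idle part of the long leg. Origin: on its axis at the head's underside, z up.
- hammer: Hammer about 260 mm long, lying loose on the bench beside the gearbox's +x side; handle towards its own -x. Leave alone.
- grease_tin: Closed tin with a yellow band, 60 mm in diameter, 65 mm high, standing on the bench beside the gearbox's +y side; origin at the centre of its underside. Leave alone.
- bell: Small brass bell, 44 mm in diameter at the foot, 46 mm high, standing on the bench beside the gearbox's -y side; origin at the centre of its underside. Leave alone.
Not all that is in view belongs to the job. What is meant by the shift_knob is not turquoise, and is the larger of those in its own colour.

How it is judged (in metres and radians):
On the way, in this order (a step that is already met when the one before it is completed fails the run):
1. the knob has been pushed along the long leg to the corner (y of shift_knob in the frame of gearbox below -0.03 m and x of shift_knob in the frame of gearbox below -0.01 m).
2. the knob has been pushed along the short leg to its end (x of shift_knob in the frame of gearbox above 0.02 m), for 0.2 s.
At the end, for the whole second after the job is handed in: The knob rests still, upright and flat on the gate plate (within 3 mm and 0.08 rad) in the end of the short leg, its axis within 7 mm of the in-gear point and no more than 5 mm short of it (x of shift_knob in the frame of gearbox above 0.02 m and horizontal distance between shift_knob and gate_end below 0.007 m and z of shift_knob in the frame of gearbox below 0.083 m and angle between shift_knob's own z axis and vertical below 0.08 rad and linear speed of shift_knob below 0.01 m/s); the robot touches nothing.
It fails at once if the knob is lifted more than 8 mm or pulled out of the gate (z of shift_knob in the frame of gearbox above 0.088 m).
It fails at once if the knob is tipped more than 0.3 rad (angle between shift_knob's own z axis and vertical above 0.3 rad).
It fails at once if the fingers press on the knob with more than 35 N (squeezed or forced) (contact force between the fingers and shift_knob above 35 N).
It fails at once if the hammer, grease tin or bell is moved more than 25 mm (distance of any of hammer, grease_tin, bell from where it was at the start of the episode above 0.025 m).
It also fails if it takes over 48 s, if anything falls off the work surface, if the arm or the gripper's body presses on something with over 40 N, if the wrist force passes 120 N, or if a joint passes its speed limit or range.

## Working session

There is one attempt and no reset: what is moved stays moved. The work goes in short steps, Python scripts to look and compute and a tool call to move; the robot and the scene stay as the last step left them, time stands still between calls to the robot, and variables do not carry over. Pictures are saved under pics/ and viewed, at most 10 in all, crops included, and the job is handed in when it is done.

Besides the shell and the picture viewer there is one more tool, called after "Call:" as name(argument=value, ...) on one line, values as JSON. step_arm: Moves the arm, as the interface text tells. Shift numbers are shares of 150 mm and turn numbers shares of 45 degrees, none past 1 either way. Its arguments: {"type":"object","properties":{"series":{"type":"array","items":{"type":"array","items":{"type":"array","items":{"type":"number","minimum":-1,"maximum":1}}}}},"required":["series"]}

```bash
mkdir -p pics
cat > h.py <<'E'
import numpy as np, cv2
from cell import ctrl
def shot(n,f):
    p=ctrl.get_image(n); cv2.imwrite('pics/'+f,p['img'][:,:,::-1]); return p
def ray(p,u,v,z):
    R=np.array(p['R']);t=np.array(p['t']);c=-R.T@t
    d=R.T@np.array([(u-p['cx'])/p['fx'],(v-p['cy'])/p['fy'],1]); return c+d*(z-c[2])/d[2]
def proj(p,X):
    c=np.array(p['R'])@np.array(X)+np.array(p['t']); return np.array([p['fx']*c[0]/c[2]+p['cx'],p['fy']*c[1]/c[2]+p['cy']])
E
python3 - <<'E'
from h import *
import pickle
a=shot('scene','s0.png');b=shot('side','d0.png')
pickle.dump((a,b),open('p0.pkl','wb'))
for p in(a,b):
    print(-np.array(p['R']).T@np.array(p['t']),p['fx'])
    for n in('shift_knob','gearbox','hammer','grease_tin','bell'):
        print(n,[(np.round(r['centre']),round(r['score'],2)) for r in ctrl.recognise(p,n)][:4])
cv2.imwrite('pics/both.png',np.hstack([a['img'],b['img']])[:,:,::-1])
s=ctrl.read_state();print(s['eef_pos'],s['tool_rot'],s['clock'])
E
```

```text
[1034.28409188  521.62466025  527.99591429] 380.2818436653446
shift_knob [(array([233., 162.]), 0.97), (array([314., 160.]), 0.75), (array([276., 159.]), 0.46)]
gearbox [(array([212., 192.]), 0.66)]
hammer [(array([224., 248.]), 0.87)]
grease_tin [(array([286., 190.]), 0.66)]
bell [(array([134., 187.]), 0.61), (array([224., 249.]), 0.41)]
[ 300.31498721 -474.2633691   432.97994348] 354.41955674791666
shift_knob [(array([174., 248.]), 0.98), (array([256., 199.]), 0.82), (array([142., 217.]), 0.63)]
gearbox [(array([286., 236.]), 0.91)]
hammer [(array([341., 198.]), 0.88)]
grease_tin [(array([204., 197.]), 0.83)]
bell [(array([390., 283.]), 0.98)]
[255.36431384 597.75909446 231.32977524] [ 3.14156301e+00 -3.14678148e-05  2.73780715e+00] 0.6
```

View pics/s0.png

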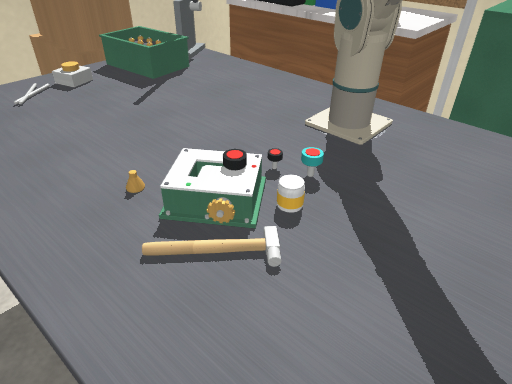

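View pics/d0.png

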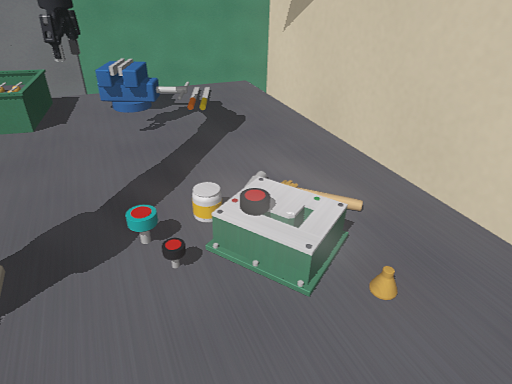

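Candidates for the knob are: scene (233,160) / side (255,200), a large black knob on the gearbox; scene (276,156) / side (174,248), a small black knob on the bench; and scene (313,157) / side (142,217), a turquoise one. I choose the large black one on the gearbox and check it in a crop.

Run:
```python
from h import *
import pickle
a,b=pickle.load(open('p0.pkl','rb'))
f=lambda p,x,y:cv2.resize(p['img'][y:y+100,x:x+133],None,fx=3,fy=3,interpolation=cv2.INTER_CUBIC)
A=f(a,150,140);B=f(b,210,165)
cv2.imwrite('pics/c.png',np.hstack([A,B])[:,:,::-1])
```

```text
(no output)
```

View pics/c.png

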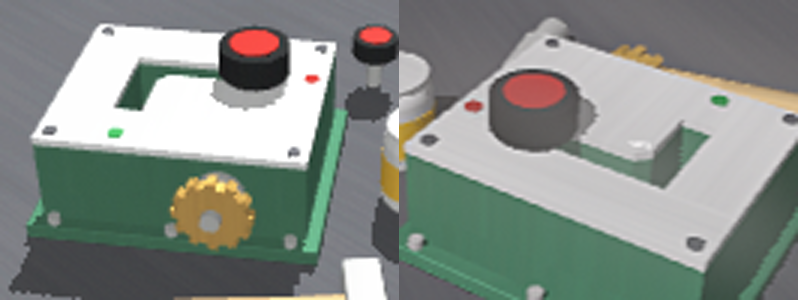

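The crop shows the large black knob with a red disc on the plate, beside the red dot at crop (312,78). The green dot is at crop (115,132). Now I fit the pose.

Run:
```python
from h import *
import pickle
from scipy.optimize import least_squares
a,b=pickle.load(open('p0.pkl','rb'))
S=[(98,24,-80,-95),(32,144,80,-95),(308,165,80,95),(338,42,-80,95)]
D=[(6,150,-80,95),(143,36,80,95),(304,270,-80,-95)]
obs=[(a,150+u/3-.33,140+v/3-.33,x,y) for u,v,x,y in S]+[(b,210+u/3-.33,165+v/3-.33,x,y) for u,v,x,y in D]
def W(q,x,y,z): c,s=np.cos(q[2]),np.sin(q[2]);return [q[0]+c*x-s*y,q[1]+s*x+c*y,z]
r=lambda q:np.concatenate([proj(p,W(q,x,y,80))-[u,v] for p,u,v,x,y in obs])
c0=ray(a,212,170,80)
best=min((least_squares(r,[c0[0],c0[1],t],loss='soft_l1') for t in np.arange(0,6.3,.8)),key=lambda s:s.cost)
q=best.x;print(q,np.round(best.fun,1))
for p,u,v in((a,150+254/3-.33,140+42/3-.33),(b,210+135/3-.33,165+91/3-.33)):
    k=ray(p,u,v,107);d=k[:2]-q[:2];c,s=np.cos(q[2]),np.sin(q[2]);print('knob',k,c*d[0]+s*d[1],-s*d[0]+c*d[1])
for n,x,y in(('idle',-25,45),('corner',-25,-40),('end',25,-40)):print(n,W(q,x,y,80))
for n,z in(('grease_tin',32),('bell',20),('hammer',12)):
  for p in(a,b):
    R=ctrl.recognise(p,n)
    if R:print(n,ray(p,*R[0]['centre'],z))
```

```text
[ 563.5960092   -16.96538499 -137.62405106] [ 0.4 -0.3  0.3 -2.7 -0.1 -1.7 -0.9 -0.2 -1.  -1.3  0.5 -0.4  0.9 -1.8]
knob [521.09535309   3.35953134 107.        ] -23.354883883962536 40.91402439243761
knob [520.98576759   2.63469891 107.        ] -23.857822695191068 40.380691853353625
idle [np.float64(517.415808229771), np.float64(5.780802353441519), 80]
corner [np.float64(565.8322688316216), np.float64(-64.08225185111966), 80]
end [np.float64(606.9281830695988), np.float64(-35.60198090885464), 80]
grease_tin [464.60063648 109.53081948  32.        ]
grease_tin [469.29748791 146.70990956  32.        ]
bell [ 683.19846112 -165.63238474   20.        ]
bell [ 672.39076645 -193.95856341   20.        ]
hammer [676.79549146 126.75605273  12.        ]
hammer [759.97083917  56.62059713  12.        ]
```

Gearbox yaw comes out at about 34.7°, and the knob is at gearbox (-23.5, 40.6). I'll align tool x with gearbox +y and tool y with gearbox +x, then travel with the fingers shut.

Call:
step_arm(series=[[[0,0,0.179,0,0,0,1],[0,0,0.179,0,0,0,1],[0,0,0.179,0,0,0,1],[0,0,0.179,0,0,0,1],[0,0,0,-0.2,-0.04,0,1],[0,0,0,-0.27,-0.057,0,1],[0,0,0,-0.27,-0.057,0,1],[0,0,0,-0.27,-0.057,0,1],[0,0,0,-0.27,-0.057,0,1],[0,0,0,-0.27,-0.057,0,1],[0,0,0,-0.27,-0.057,0,1],[0,0,0,-0.27,-0.057,0,1]]])

```text
clock: 2.1
eef_pos: [380.0, 301.0, 231.6]
tool_rot: [3.141, -0.0, 2.176]
force: [1.0, -0.2, -0.5]
width: 0.0
gripper_force: 0.0
```

```bash
cat >> h.py <<'E'
Q=np.array([563.6,-16.97]);TH=-137.62405+22*2*np.pi
def G(X): c,s=np.cos(TH),np.sin(TH);d=np.array(X[:2])-Q;return np.round([c*d[0]+s*d[1],-s*d[0]+c*d[1]],1)
def st():
    s=ctrl.read_state();print('G',G(s['eef_pos']),'z',round(s['eef_pos'][2],1),'rot',np.round(np.degrees(s['tool_rot']),1),'F',np.round(s['force'],1),'w',s['width'],'t',s['clock'])
E
python3 -c "
from h import *
print(np.degrees(TH));st()"
```

```text
34.72277550258126
G [ 30.2 365.9] z 231.6 rot [180.   -0.  124.7] F [ 1.  -0.2 -0.5] w 0.03624398886077563 t 2.1
```

Call:
step_arm(series=[[[0,0,0,-0.244,-0.0515,0,1],[0,0,0,-0.244,-0.0515,0,1],[0,0,0,-0.244,-0.0515,0,1],[0,0,0,-0.244,-0.0515,0,1],[0,0,0,-0.244,-0.0515,0,1],[0,0,0,-0.244,-0.0515,0,1],[0,0,0,-0.244,-0.0515,0,1],[0,0,0,0,0,0.22,1],[0,0,0,0,0,0.22,1],[0,0,0,0,0,0.22,1],[0,0,0,0,0,0,1]]])

```text
clock: 3.2
eef_pos: [477.8, 60.5, 129.4]
tool_rot: [-3.135, -0.003, 2.175]
force: [-1.2, -0.0, -0.3]
width: -0.2
gripper_force: 0.0
```

```bash
python3 -c "
from h import *
st()
a=shot('wrist','w1.png');b=shot('side','d1.png')
import pickle;pickle.dump((a,b),open('p1.pkl','wb'))
c=cv2.resize(b['img'][150:270,180:360],(533,356));
cv2.imwrite('pics/m1.png',np.vstack([cv2.resize(a['img'],(320,240)),cv2.resize(b['img'][150:285,180:360],(320,240))])[:,:,::-1])
"
```

```text
G [-26.4 112.5] z 129.4 rot [-179.6   -0.2  124.6] F [-1.2 -0.  -0.3] w -0.192867409590957 t 3.2
```

View pics/w1.png

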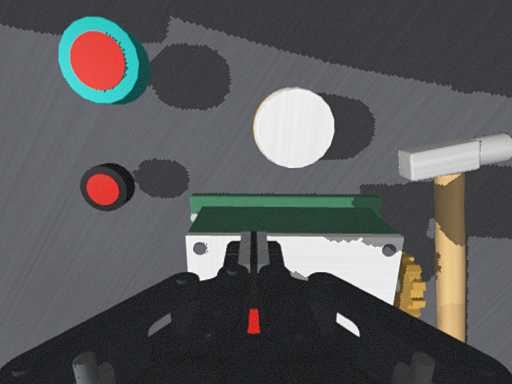

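The wrist view shows the gearbox's +y top edge from (186,235) to (403,237), nearly level in the picture. I'll check the fit against it.

```bash
python3 -c "
from h import *
import pickle
a,b=pickle.load(open('p1.pkl','rb'))
for u,v in((186,234.5),(403.5,236)): print(G(ray(a,u,v,80)))
print(G(ray(a,186,234.5,80)), 'expect (-80,95),(80,95)')
"
```

```text
[-76.   98.6]
[83.2 97.4]
[-76.   98.6] expect (-80,95),(80,95)
```

Call:
step_arm(series=[[[0,0,0,0,0.023,0.14,1],[0,0,0,0,0,0.14,1],[0,0,0,-0.1,0,0,1],[0,0,0,-0.08,0,0,1],[0,0,0,-0.03,0,0,1],[0,0,0,-0.03,0,0,1],[0,0,0,-0.03,0,0,1],[0,0,0,-0.03,0,0,1]]])

```text
clock: 4.1
eef_pos: [509.1, 26.0, 90.8]
tool_rot: [3.141, -0.0, 2.176]
force: [-0.8, 2.4, 0.1]
width: -0.2
gripper_force: 1.1
```

```bash
cat >> h.py <<'E'
Q=Q+[0.5,2.8]
def red(p):
    # knob position from the red disc (z=107), biggest red blob inside the gate area
    i=p['img'].astype(int);m=((i[:,:,0]>110)&(i[:,:,1]<90)&(i[:,:,2]<90)).astype(np.uint8)
    n,l,s,c=cv2.connectedComponentsWithStats(m)
    for k in range(1,n):
        if s[k,4]>20:
            g=G(ray(p,*c[k],107))
            if abs(g[0])<70 and -80<g[1]<62: print('knob',g,s[k,4])
E
python3 -c "
from h import *
st()
red(shot('scene','s2.png'));red(shot('side','d2.png'))"
```

```text
G [-22.3  64.4] z 90.8 rot [180.   -0.  124.7] F [-0.8  2.4  0.1] w -0.15892994689756246 t 4.1
knob [-25.2  25.5] 120
knob [-25.5  24.3] 206
```

View pics/d2.png

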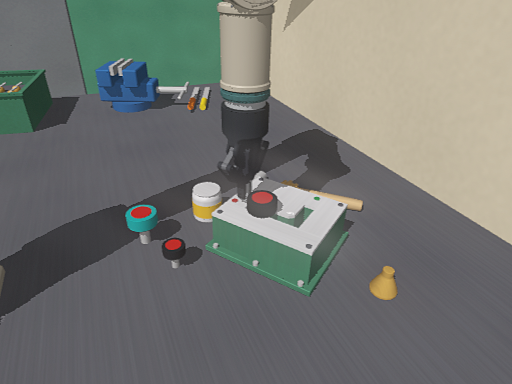

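The knob at side (262,203) is pushed cleanly to y≈25 with about 2 N. I continue.

Call:
step_arm(series=[[[0,0,0,-0.039,-0.002,0,1],[0,0,0,-0.039,-0.002,0,1],[0,0,0,-0.039,-0.002,0,1],[0,0,0,-0.039,-0.002,0,1],[0,0,0,-0.039,-0.002,0,1],[0,0,0,-0.039,-0.002,0,1],[0,0,0,-0.039,-0.002,0,1],[0,0,0,-0.039,-0.002,0,1],[0,0,0,-0.03,0,0,1],[0,0,0,-0.02,0,0,1],[0,0,0,0,0,0,1]]])

```text
clock: 5.3
eef_pos: [538.4, -21.0, 90.3]
tool_rot: [3.141, 0.001, 2.175]
force: [0.5, -0.4, 0.4]
width: -0.3
gripper_force: 0.0
```

```bash
python3 -c "
from h import *
st()
red(shot('scene','s3.png'));red(shot('side','d3.png'))"
```

```text
G [-25.1   9. ] z 90.3 rot [1.800e+02 1.000e-01 1.246e+02] F [ 0.5 -0.4  0.4] w -0.32406323194372333 t 5.3
knob [-27.  -30.3] 120
knob [-28. -30.] 234
```

Call:
step_arm(series=[[[0,0,0,-0.013,0,0,1],[0,0,0,-0.013,0,0,1],[0,0,0,-0.013,0,0,1],[0,0,0,-0.013,0,0,1],[0,0,0,0,0,0,1]]])

```text
clock: 5.9
eef_pos: [542.6, -27.1, 90.3]
tool_rot: [3.141, 0.001, 2.175]
force: [0.1, 1.1, -0.5]
width: 0.1
gripper_force: 0.2
```

Call:
step_arm(series=[[[0,0,0,-0.007,0,0,1],[0,0,0,-0.007,0,0,1],[0,0,0,0,0,0,1]]])

```text
clock: 6.2
eef_pos: [543.6, -28.5, 90.3]
tool_rot: [3.142, 0.0, 2.175]
force: [-1.5, 0.8, 0.4]
width: -0.3
gripper_force: 0.5
```

```bash
python3 -c "
from h import *
st()
red(shot('scene','s4.png'));red(shot('side','d4.png'))"
```

```text
G [-25.   -0.1] z 90.3 rot [180.    0.  124.6] F [-1.5  0.8  0.4] w -0.26284151819790885 t 6.2
knob [-27.1 -39.1] 115
knob [-27.9 -38.6] 237
```

Call:
step_arm(series=[[[0,0,0,-0.007,0,0,1],[0,0,0,0,0,0,1],[0,0,0,0.05,0,0,1],[0,0,0,0.1,0,0,1],[0,0,0,0,-0.2,0,1],[0,0,0,0,-0.2,0,1],[0,0,0,-0.2,0,0,1],[0,0,0,-0.22,0,0,1],[0,0,0,0,0,0,1]]])

```text
clock: 7.2
eef_pos: [520.3, -100.4, 90.9]
tool_rot: [3.14, 0.005, 2.171]
force: [0.1, -0.1, -0.3]
width: -0.1
gripper_force: 0.0
```

```bash
python3 -c "
from h import *
st()
red(shot('scene','s5.png'));red(shot('side','d5.png'))"
```

```text
G [-85.2 -45.9] z 90.9 rot [179.9   0.3 124.4] F [ 0.1 -0.1 -0.3] w -0.07096499515521056 t 7.2
knob [-27.  -39.5] 108
knob [-27.5 -47.5] 104
```

View pics/s5.png

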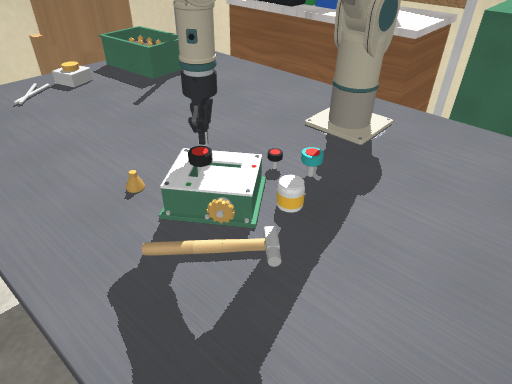

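The knob sits at the corner, scene (200,155), with the fingers behind it on the -x side. Next I centre in y and push along the short leg.

Call:
step_arm(series=[[[0,0,0,0.04,0.03,0,1],[0,0,0,0,0.03,0,1],[0,0,0,0,0.025,0,1],[0,0,0,0,0.025,0,1],[0,0,0,0,0.025,0,1],[0,0,0,0,0.025,0,1],[0,0,0,0,0.025,0,1],[0,0,0,0,0,0,1]]])

```text
clock: 8.1
eef_pos: [537.8, -75.6, 90.2]
tool_rot: [3.141, 0.0, 2.176]
force: [-0.4, -0.7, -1.0]
width: 0.1
gripper_force: 0.1
```

```bash
python3 -c "
from h import *
st()
red(shot('scene','s6.png'));red(shot('side','d6.png'))"
```

```text
G [-56.6 -35.5] z 90.2 rot [180.    0.  124.7] F [-0.4 -0.7 -1. ] w 0.09495392521929821 t 8.1
knob [-16.1 -41.7] 113
knob [-17.2 -46.5] 145
```

Call:
step_arm(series=[[[0,0,0,-0.01,0.02,0,1],[0,0,0,-0.01,0.025,0,1],[0,0,0,-0.01,0.025,0,1],[0,0,0,0,0.025,0,1],[0,0,0,0,0.025,0,1],[0,0,0,0,0.025,0,1],[0,0,0,0,0.025,0,1],[0,0,0,0,0.025,0,1],[0,0,0,0,0.02,0,1],[0,0,0,0,0,0,1]]])

```text
clock: 9.2
eef_pos: [567.1, -60.8, 90.3]
tool_rot: [3.14, 0.001, 2.176]
force: [0.2, -1.0, 0.5]
width: -0.1
gripper_force: 0.0
```

```bash
python3 -c "
from h import *
st()
red(shot('scene','s7.png'));red(shot('side','d7.png'))"
```

```text
G [-24. -40.] z 90.3 rot [179.9   0.  124.7] F [ 0.2 -1.   0.5] w -0.12017503369857835 t 9.2
knob [ 16.9 -43.9] 118
knob [ 15.1 -50.3] 110
```

Call:
step_arm(series=[[[0,0,0,0,0.0133,0,1],[0,0,0,0,0.0133,0,1],[0,0,0,0,0.0133,0,1],[0,0,0,0,0,0,1]]])

```text
clock: 9.7
eef_pos: [571.3, -57.9, 90.3]
tool_rot: [3.142, 0.0, 2.175]
force: [-1.1, -1.1, 2.4]
width: 0.2
gripper_force: 0.9
```

Call:
step_arm(series=[[[0,0,0,0,0.0067,0,1],[0,0,0,0,0,0,1]]])

```text
clock: 9.9
eef_pos: [572.1, -57.3, 90.3]
tool_rot: [-3.142, 0.0, 2.175]
force: [-1.6, -1.3, 1.7]
width: 0.2
gripper_force: 1.0
```

```bash
python3 -c "
from h import *
st()
red(shot('scene','s8.png'));red(shot('side','d8.png'))"
```

```text
G [-18. -40.] z 90.3 rot [-180.     0.   124.6] F [-1.6 -1.3  1.7] w 0.16683600819303135 t 9.9
knob [ 22.8 -44.1] 125
knob [ 21.7 -50.5] 106
```

Creeping on in 1 mm steps until the end wall is felt.

Call:
step_arm(series=[[[0,0,0,0,0.0067,0,1],[0,0,0,0,0,0,1]]])

```text
clock: 10.2
eef_pos: [573.0, -56.7, 90.3]
tool_rot: [3.141, 0.0, 2.176]
force: [-1.3, -0.7, 1.7]
width: -0.2
gripper_force: 1.0
```

Call:
step_arm(series=[[[0,0,0,0,0.0067,0,1],[0,0,0,0,0,0,1]]])

```text
clock: 10.4
eef_pos: [573.8, -56.1, 90.3]
tool_rot: [3.141, 0.0, 2.176]
force: [-1.3, -0.9, 1.2]
width: -0.2
gripper_force: 0.9
```

```bash
python3 -c "
from h import *
st()
red(shot('scene','s9.png'))"
```

```text
G [-15.9 -40. ] z 90.3 rot [180.    0.  124.7] F [-1.3 -0.9  1.2] w -0.16290574197060742 t 10.4
knob [ 24.5 -44.1] 122
```

Call:
step_arm(series=[[[0,0,0,0,0.0067,0,1],[0,0,0,0,0,0,1]]])

```text
clock: 10.65
eef_pos: [574.7, -55.5, 90.3]
tool_rot: [3.141, 0.0, 2.176]
force: [-1.6, -1.2, 1.3]
width: 0.2
gripper_force: 0.9
```

Call:
step_arm(series=[[[0,0,0,0,0.005,0,1],[0,0,0,0,0,0,1]]])

```text
clock: 10.85
eef_pos: [575.2, -55.1, 90.3]
tool_rot: [3.142, -0.0, 2.176]
force: [-1.5, -0.8, 1.3]
width: -0.3
gripper_force: 0.9
```

```bash
python3 -c "
from h import *
st()
red(shot('scene','s10.png'))"
```

```text
G [-14.2 -40. ] z 90.3 rot [180.   -0.  124.6] F [-1.5 -0.8  1.3] w -0.2734006789476908 t 10.85
knob [ 26.5 -44.1] 122
```

Call:
step_arm(series=[[[0,0,0,0,0.005,0,1],[0,0,0,0,0,0,1]]])

```text
clock: 11.1
eef_pos: [575.8, -54.7, 90.3]
tool_rot: [3.142, 0.0, 2.175]
force: [-1.6, -0.9, 0.6]
width: 0.5
gripper_force: 0.9
```

Call:
step_arm(series=[[[0,0,0,0,0.005,0,1],[0,0,0,0,0,0,1]]])

```text
clock: 11.3
eef_pos: [576.2, -54.4, 90.3]
tool_rot: [-3.141, -0.0, 2.175]
force: [-1.9, -1.6, 2.0]
width: -0.1
gripper_force: 1.3
```

```bash
python3 -c "
from h import *
st()
red(shot('scene','s11.png'))"
```

```text
G [-12.9 -40. ] z 90.3 rot [-180.    -0.   124.6] F [-1.9 -1.6  2. ] w -0.06451979269473797 t 11.3
knob [ 27.3 -44.1] 125
```

Call:
step_arm(series=[[[0,0,0,0,0.005,0,1],[0,0,0,0,0,0,1]]])

```text
clock: 11.55
eef_pos: [576.3, -54.4, 90.2]
tool_rot: [-3.14, -0.0, 2.175]
force: [-2.9, -3.3, 2.6]
width: -0.1
gripper_force: 2.4
```

The TCP has stopped and the force is rising, so the knob is home. I back off in -x, then lift and retreat.

Call:
step_arm(series=[[[0,0,0,0,-0.02,0,1],[0,0,0,0,-0.15,0,1],[0,0,0,0,-0.2,0,1],[0,0,0,0,0,-0.25,1],[0,0,0,0,-0.2,-0.25,1],[0,0,0,0,-0.2,-0.2,1],[0,0,0,0,0,0,1],[0,0,0,0,0,0,1]]])

```text
clock: 12.35
eef_pos: [483.3, -119.4, 196.2]
tool_rot: [3.138, 0.002, 2.175]
force: [0.1, 1.4, 0.2]
width: 0.1
gripper_force: 0.0
```

```bash
python3 -c "
from h import *
st()
a=shot('scene','s12.png');b=shot('side','d12.png');red(a);red(b)
f=lambda p,x,y:cv2.resize(p['img'][y:y+100,x:x+133],None,fx=3,fy=3,interpolation=cv2.INTER_CUBIC)
cv2.imwrite('pics/c12.png',np.hstack([f(a,150,140),f(b,210,165)])[:,:,::-1])"
```

```text
G [-126.3  -40.4] z 196.2 rot [1.798e+02 1.000e-01 1.246e+02] F [0.1 1.4 0.2] w 0.06559563501619957 t 12.35
knob [ 27.3 -43.9] 125
knob [ 25.3 -44.4] 180
```

View pics/c12.png

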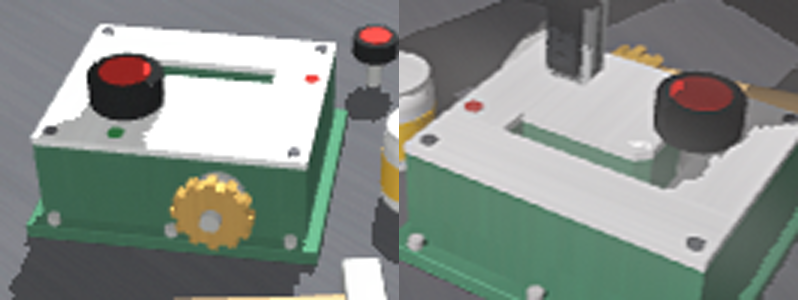

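The knob sits flat at the end of the short leg by the green dot, at scene crop (125,85), and the hand is clear.

```bash
python3 -c "
from h import *
print(ctrl.finish_job())"
```

```text
the job is handed in; nothing more can be done
None
```

I pushed the shift knob round the corner to the end of the short leg by the green dot, withdrew the hand and handed the job in; the pictures show it flat, but the hand-in returned no verdict.

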